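# Pin down the carving stand and hold a blank in its bayonet socket

## Task

Use the mallet to drive the carving stand's anchor pin down flush with its collar, then stand the mallet back on the bench on its head. Then pick up the wooden blank, push its lugged steel foot down through the slots of the stand's socket against the spring, twist it a quarter turn clockwise (seen from above) to the stop, and finish while still gripping it and pressing it fully home on the socket. Do not press the pin with the gripper or the blank, and leave the bowl, tin and tape measure where they are.

Things in the scene. Friction and masses are not known exactly. Their poses are not given: they have to be found in the camera images.
- mallet_center (a point): centre, 80 mm above the bottom, of the loose mallet (0.4 kg, 160 mm tall), standing upright on its flat striking face: dark round head 62 mm wide and 62 mm tall (its top 12 mm tapers in), then a pale straight round handle, 26 mm in diameter, 98 mm long, pointing up. Its z axis points up the handle. The pin is struck with the flat underside of the head.
- stand: fixed carving stand, grey base plate 120 (x) x 260 (y) x 8 mm, yawed up to 0.5 rad; origin under its centre, z up. The socket's axis is at y = -55 mm, the anchor pin's at y = +70 mm. The pin slides in a dark round collar, 32 mm in diameter, whose top is 35 mm above the bench.
- pin_head (a point): centre of the flat top of the upright steel anchor pin, 14 mm in diameter. Fully up, it stands 15 mm proud of its collar, 50 mm above the bench.
- pin (a joint): how far the anchor pin is driven down, m: 0 is up (it may start up to 3 mm down), 0.015 is flush with the collar, also its stop. It takes 8 to 11 N to drive plus a little more if driven fast, and it stays where it is left.
- blank_center (a point): centre, 45 mm above the bottom, of the loose blank (0.3 kg, 90 mm tall), standing upright, z up. Wooden block 44 x 44 mm from 28 mm up to the top, faces square to its x and y axes; under it a steel shoulder disc, 44 mm in diameter, 4 mm thick, its underside 24 mm above the bottom; then the steel foot.
- blank_foot (a point): centre of the bottom of the blank's round steel foot, 36 mm in diameter, 24 mm tall, edge chamfered 2 mm. Two lugs, 8 mm wide and 6 mm thick (6 to 12 mm above the bottom), stick out along the blank's +x and -x, 68 mm over their ends, so they show on two opposite sides of the block. The two ways round are equal.
- socket_mouth (a point): centre of the top of the fixed square steel bayonet socket, 100 x 100 mm, 48 mm above the bench; axes as the stand's. Its 5 mm top plate has a square bore 39 x 39 mm for the foot and entry slots 12 mm wide along +x and -x, 73 mm over their ends, for the lugs. Fully home, the blank's shoulder sits on the plate, the foot's bottom 24 mm below the top.
- plunger_top (a point): centre of the top of the brass spring plunger, 30 mm in diameter, in the socket. Under the plate the lugs turn only clockwise seen from above, 90 degrees to a stop (about 4 degrees of play), to lie along the socket's y. They clear the plate from 7 mm above fully home downwards. Let go when turned, the spring lifts the blank those 7 mm. The socket does not turn.
- plunger (a joint): how far the socket's round brass spring plunger is pressed down, m: 0 is up, its top 12 mm below the socket's top; 0.012 when the blank is fully home. The spring pushes up with 4 N at 0, 6.5 N at 0.005 and 10 N at 0.012.
- bowl: bystander: loose turned wooden bowl, 110 mm wide, 60 mm tall, beyond the work; origin under its centre
- tin: bystander: loose black can with a pale label and top, 60 mm in diameter, 75 mm tall, beyond the work; origin under its centre
- tape: bystander: loose yellow tape measure case, 60 x 40 x 50 mm, beyond the work; origin under its centre
There are look-alikes about, which are no part of the job. Of the things that look like the part that bears mallet_center, take the one that is farthest to the robot's right at the start.

How it is judged:
On the way, in this order (a step that is already met when the one before it is completed fails the run):
1. the pin is driven down to within 3 mm of flush (value of joint pin above 0.012 m), for 0.1 s.
2. the mallet stands on its head on the bench, let go (height (world z) of mallet_center between 0.07 and 0.084 m and angle between mallet_center's own z axis and vertical below 0.15 rad and contact force between the fingers and mallet below 0.1 N), for 0.2 s.
3. the blank's foot is in the socket and presses the plunger (value of joint plunger above 0.003 m and horizontal distance between blank_center and socket_mouth below 0.006 m), for 0.1 s.
At the end, for the whole second after the job is handed in: Blank gripped (over 2 N) and pressed home: shoulder within 2.5 mm of the socket top, plunger 9.5 mm down, centred within 6 mm, upright within 0.1 rad, lugs within 0.2 rad of a quarter turn from the slots; pin within 3 mm of flush; mallet upright (0.15 rad) on its head on the bench (value of joint plunger above 0.0095 m and horizontal distance between blank_center and socket_mouth below 0.006 m and z of blank_center in the frame of socket_mouth below 0.0235 m and angle between the x axis of blank_center and the y axis of socket_mouth, either way round below 0.2 rad and angle between blank_center's own z axis and vertical below 0.1 rad and contact force between the fingers and blank above 2 N and value of joint pin above 0.012 m and height (world z) of mallet_center between 0.07 and 0.084 m and angle between mallet_center's own z axis and vertical below 0.15 rad); the arm keeps its last pose, push and grip.
It fails at once if the pin is pressed with the gripper or arm (contact force between any of the fingers, the arm and pin above 1 N).
It fails at once if the pin is pressed with the blank (contact force between blank and pin above 1 N).
It fails at once if a bystander is moved by over 30 mm (distance of any of bowl, tin, tape from where it was at the start of the episode above 0.03 m).
It also fails if it takes over 64 s, if anything falls off the work surface, if the arm or the gripper's body presses on something with over 40 N, if the wrist force passes 120 N, or if a joint passes its speed limit or range.

## Robot

A 7-joint arm with a two-finger parallel gripper is mounted at the origin on the work surface. World frame = base frame: x ahead of the robot, y to its left, z up, the work surface at z = 0. Lengths are in m, angles in rad, forces in N, time in s.
With the tool pointing down it reaches from about 0.4 to 0.9 m from the base axis. Payload 5.6 kg.
Tool frame: the origin (TCP) lies midway between the tips of the shut fingers; the grasp point (between the pads) lies 19 mm behind it; z points along the fingers, y is the line along which they close (so a half turn about z gives the same grasp; the last joint's range is limited). The gripper opens to 92 mm and grips with 3 to 60 N. Pads are 20 mm wide; open, the fingers measure 128 mm over their backs; the gripper's body (75 mm by 189 mm) begins 69 mm behind the grasp point.
Start: joints at [1.084, 0.468, -0.012, 1.603, 0.006, 1.071, -0.056], TCP at [0.279, -0.587, 0.181] pointing down, gripper open.
Joint ranges: [-2.53, 2.53], [-0.31, 2.02], [-1.57, 1.55], [0.28, 2.44], [-1.29, 4.43], [0.15, 1.84], [-2.92, 2.92]. Speed limits (rad/s): [2.57, 2.57, 3.14, 3.14, 3.14, 3.14, 3.14].

## Interface

Orientations are given as a 3x3 rotation matrix whose columns are the frame's x, y, z axes.
In Python, from station import telemetry, imaging, env gives the robot as it stands. The module is installed in compiled form; this text tells all that it offers.
- The arm moves only by the tool apply_moves, never from a script. Its argument "commands" is one flat list of numbers, 6 for each row, row after row: the shift along the tool's x, y, z in mm, then the turn, a rotation vector about the tool's x, y, z in degrees. In form: [tx, ty, tz, wx, wy, wz, tx, ty, tz, wx, wy, wz, ...]. A call has 1 to 8 rows; each row is the pose to reach, as a shift and turn from the pose commanded when the call began, along the tool's axes at that moment; what a row does not reach only later rows make up. A row lasts 1/12 s, in which the tool goes at most 41.7 mm and 7.16 degrees, less where a joint would pass 70% of its speed; a pose out of reach is approached as far as the arm can. A call with a gripper value outside its range is refused whole. "grip" is the finger opening in mm, from 0 to 91.9, set as the call begins (left out, the last holds). The fingers move at their own pace and stop on an object; "squeeze" is the grip in N (left out, the last holds). Time passes only in rows, so rows that repeat a pose let the fingers close. It gives the time, the measured TCP pose, the force, the opening and the grip force at its end, in the units of the state.
- telemetry.get_state(): the state, without advancing time (a new reading comes with each control period).
- imaging.snapshot(name): name is "side" or "top" or "wrist"; returns (picture, depth): 400x640x3 uint8, red, green, blue; 400x640 float32, m along the optical axis (not along the pixel's ray), 0 where there is no reading.
- imaging.camera_model(name): a dict with "fx", "fy", "cx", "cy" (pixels), "R" (3x3) and "t" (3): a world point X has camera coordinates R X + t; the wrist camera has in their place "mount" (4x4, takes a point from camera to tool coordinates, whose origin is the TCP and whose axes are the flange's). Camera axes: x right, y down, z forward; pixel columns grow to the right and rows downward; lengths in m; the calibration is good to about 2 mm. A picture is of the moment at which its call begins: read the wrist's pose just before it. camera_model takes no time and is no camera call.
- env.finish_job(): hands the job in; it is judged then, once.
The state is a dict: "time_s": time; "q": joint angles; "joint_velocities": joint speeds; "joint_efforts": joint torques, N m; "eef_pos": TCP position; "tool_rot": TCP orientation; "ft_force": force on the tool from outside, world axes, zero at the start; "ft_torque": the same for the moment, N m; "gripper_width": finger opening in m; "finger_force": force on a finger pad.
Only numpy, scipy, OpenCV 4.12 (cv2) and the standard library are available. Lean on these libraries where they do the work, as an engineer would, in place of code of your own. Each camera call takes 0.05 s, during which the arm holds its last target. There are 200 camera calls.

## Working session

There is one attempt and no reset: what is moved stays moved. The work goes in short steps, Python scripts to look and compute and a tool call to move; the robot and the scene stay as the last step left them, time stands still between calls to the robot, and variables do not carry over. Pictures are saved under pics/ and viewed, at most 10 in all, crops included, and the job is handed in when it is done.

Besides the shell and the picture viewer there is one more tool, called after "Call:" by a JSON object that holds its "method" and its "body". apply_moves: Moves the arm, as the interface text tells. Its arguments: {"type":"object","properties":{"commands":{"type":"array","items":{"type":"number"}},"grip":{"type":"number"},"squeeze":{"type":"number"}},"required":["commands"]}

```bash
mkdir -p pics
cat > h.py <<'E'
import numpy as np,cv2
from station import telemetry,imaging,env
def cam(n):
    m=imaging.camera_model(n)
    if 'R' in m: return m,np.array(m['R']),np.array(m['t'])
    s=telemetry.get_state(); M=np.array(m['mount']); Rt=np.array(s['tool_rot']); p=np.array(s['eef_pos'])
    Rw=Rt@M[:3,:3]; tw=Rt@M[:3,3]+p
    return m,Rw.T,-Rw.T@tw
def snap(n):
    c=cam(n); p,d=imaging.snapshot(n); return p,d,c
def cloud(d,c):
    m,R,t=c; v,u=np.mgrid[:d.shape[0],:d.shape[1]]
    P=np.stack([(u-m['cx'])/m['fx']*d,(v-m['cy'])/m['fy']*d,d],-1)
    return (P-t)@R
def ray(u,v,z,c):
    m,R,t=c; r=R.T@np.array([(u-m['cx'])/m['fx'],(v-m['cy'])/m['fy'],1.]); o=-R.T@t
    return o+r*(z-o[2])/r[2]
def proj(X,c):
    m,R,t=c; q=R@np.array(X)+t; return m['fx']*q[0]/q[2]+m['cx'],m['fy']*q[1]/q[2]+m['cy']
E
python3 - <<'E'
from h import *
for n in ['top','side']:
    p,d,c=snap(n); cv2.imwrite(f'pics/{n}0.png',p[:,:,::-1]); np.savez(f'{n}0.npz',p=p,d=d)
    print(n,-c[1].T@c[2],c[1][2])
s=telemetry.get_state();print(s['time_s'],s['eef_pos'],s['tool_rot'],s['gripper_width'],imaging.camera_model('wrist'))
E
```

```text
top [0.4700976  0.0356904  1.03102471] [ 1.65267618e-01  7.61572260e-04 -9.86248465e-01]
side [-0.07355558  0.89843493  0.79358094] [ 0.524645   -0.65824613 -0.53987005]
0.1 [ 0.27880726 -0.58656251  0.18036801] [[ 9.03133247e-01  4.29359679e-01 -7.76548943e-04]
 [ 4.29360357e-01 -9.03132335e-01  1.29227078e-03]
 [-1.46477492e-04 -1.50051204e-03 -9.99998864e-01]] 0.0916265297064307 {'fx': 338.33598709662266, 'fy': 338.33598709662266, 'cx': 319.2401703421649, 'cy': 200.06432992718447, 'mount': array([[-3.32446612e-04, -9.71707170e-01, -2.36188621e-01,
         6.50026663e-02],
       [ 9.99999849e-01, -2.19609083e-04, -5.04049860e-04,
        -2.90753574e-04],
       [ 4.37919697e-04, -2.36188753e-01,  9.71707096e-01,
        -2.04036889e-01],
       [ 0.00000000e+00,  0.00000000e+00,  0.00000000e+00,
         1.00000000e+00]])}
```

View pics/top0.png

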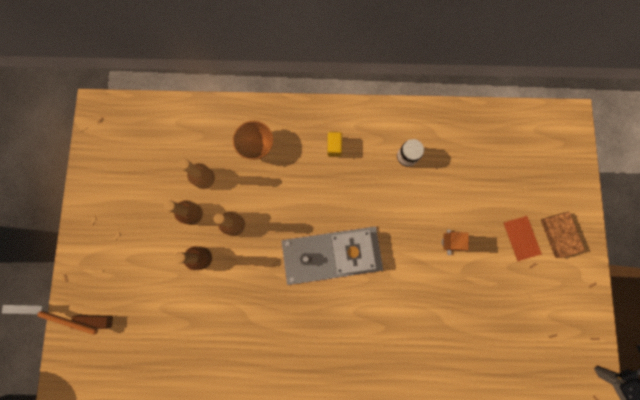

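View pics/side0.png

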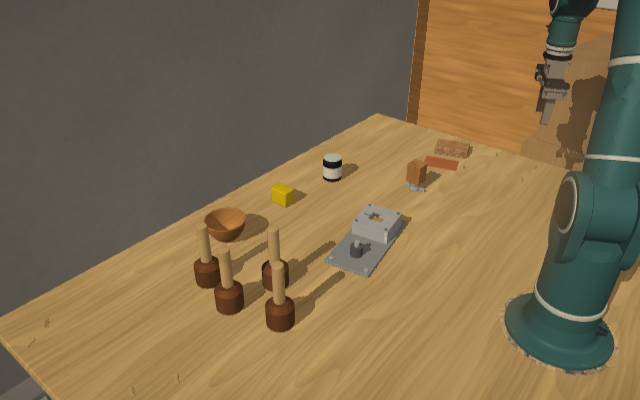

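The four standing mallets are at top pixels (201,175), (188,212), (231,223) and (198,258). In this view the image's right is −y, the robot's right, so (231,223) fits the description. I'll measure it and check an enlarged crop.

Run:
```python
from h import *
D={}
for n in ['top','side']:
    z=np.load(n+'0.npz'); D[n]=(z['p'],z['d'],cam(n))
p,d,c=D['top']; P=cloud(d,c)
P2=cloud(D['side'][1],D['side'][2])
hs=cv2.cvtColor(p,cv2.COLOR_RGB2HSV)
for n in D:
    pp,dd,cc=D[n];Q=cloud(dd,cc)
    bench=Q[(abs(Q[...,2])<.02)&(Q[...,0]>.3)&(Q[...,0]<.8)&(abs(Q[...,1])<.5)&(dd>0)]
    print(n,'bench z',np.median(bench[:,2]))
    # components above 10mm
    M=((Q[...,2]>.14)&(Q[...,2]<.175)&(Q[...,0]>.2)&(Q[...,0]<.9)&(Q[...,1]>-.5)&(dd>0)).astype(np.uint8)
    k,l,s,ce=cv2.connectedComponentsWithStats(M)
    for i in range(1,k):
        if s[i,4]>8:
            q=Q[l==i]; print(n,'handle tops',ce[i].round(0),s[i,4],q.mean(0).round(4),q[:,2].max().round(4))
    for nm,lo,hi in (('z15-100',.015,.1),):
        M=((Q[...,2]>lo)&(Q[...,2]<hi)&(Q[...,0]>.25)&(Q[...,0]<.9)&(abs(Q[...,1])<.6)&(dd>0)).astype(np.uint8)
        k,l,s,ce=cv2.connectedComponentsWithStats(M)
        for i in range(1,k):
            if s[i,4]>30: q=Q[l==i]; print(n,nm,ce[i].round(0),s[i,4],q.min(0).round(3),q.max(0).round(3))
a=cv2.resize(p[150:290,150:290],None,fx=4,fy=4,interpolation=cv2.INTER_CUBIC)
cv2.imwrite('pics/c1.png',a[:,:,::-1])
```

```text
top bench z -0.00025199718031776404
top handle tops [185. 164.] 117 [0.6888 0.3603 0.1565] 0.164
top handle tops [170. 205.] 124 [0.589  0.3865 0.1565] 0.1638
top handle tops [219. 218.] 115 [0.5612 0.2695 0.157 ] 0.1631
top handle tops [181. 257.] 127 [0.4703 0.3526 0.157 ] 0.1626
top z15-100 [251. 137.] 846 [0.733 0.167 0.015] [0.84  0.275 0.063]
top z15-100 [334. 143.] 349 [ 0.758 -0.02   0.015] [0.819 0.02  0.054]
top z15-100 [410. 152.] 523 [ 0.733 -0.234  0.016] [ 0.791 -0.176  0.079]
top z15-100 [201. 176.] 439 [0.66  0.332 0.016] [0.72  0.392 0.099]
top z15-100 [188. 212.] 436 [0.559 0.358 0.016] [0.619 0.417 0.1  ]
top z15-100 [232. 224.] 384 [0.531 0.241 0.015] [0.592 0.301 0.099]
top z15-100 [553. 232.] 351 [ 0.495 -0.6    0.015] [ 0.602 -0.57   0.033]
top z15-100 [353. 252.] 1259 [ 0.438 -0.109  0.016] [0.55  0.005 0.053]
top z15-100 [455. 241.] 449 [ 0.503 -0.335  0.024] [ 0.548 -0.289  0.095]
top z15-100 [198. 258.] 442 [0.44  0.324 0.015] [0.5   0.381 0.098]
top z15-100 [352. 251.] 107 [ 0.479 -0.067  0.026] [ 0.508 -0.038  0.039]
top z15-100 [305. 258.] 119 [0.459 0.0
[... 402 characters left out ...]
8. 148.] 148 [ 0.491 -0.6    0.015] [ 0.599 -0.564  0.03 ]
side z15-100 [332. 166.] 419 [ 0.728 -0.233  0.015] [ 0.788 -0.171  0.076]
side z15-100 [416. 173.] 471 [ 0.498 -0.335  0.015] [ 0.546 -0.282  0.092]
side z15-100 [282. 193.] 345 [ 0.752 -0.023  0.015] [0.816 0.025 0.053]
side z15-100 [377. 222.] 1238 [ 0.432 -0.111  0.015] [0.548 0.01  0.051]
side z15-100 [225. 223.] 1012 [0.728 0.167 0.015] [0.838 0.275 0.061]
side z15-100 [356. 248.] 162 [0.454 0.052 0.015] [0.487 0.09  0.049]
side z15-100 [218. 282.] 1558 [0.555 0.332 0.015] [0.715 0.422 0.1  ]
side z15-100 [273. 269.] 426 [0.476 0.246 0.015] [0.587 0.365 0.1  ]
side z15-100 [280. 310.] 875 [0.436 0.326 0.015] [0.495 0.388 0.1  ]
```

View pics/c1.png

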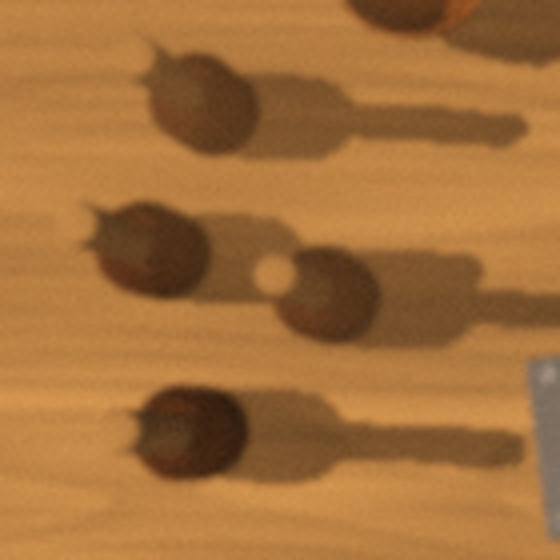

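The crop shows the four mallets. The one farthest right has its head at crop (330,295) and its pale handle top at (275,272), with y ≈ 0.27 m against 0.35–0.39 m for the others, so that is the one. On the way there I'll look at the blank and the stand with the wrist camera.

Call:
{"method": "apply_moves", "body": {"commands": [325, -150, -50, 0, 0, 25.4, 325, -150, -50, 0, 0, 25.4, 325, -150, -50, 0, 0, 25.4, 325, -150, -50, 0, 0, 25.4, 325, -150, -50, 0, 0, 25.4, 325, -150, -50, 0, 0, 25.4, 325, -150, -50, 0, 0, 25.4, 325, -150, -50, 0, 0, 25.4]}}

```text
time_s: 0.77
eef_pos: [0.4905, -0.3322, 0.2272]
tool_rot: [[1.0, 0.0, -0.001], [0.0, -1.0, 0.0], [-0.001, -0.0, -1.0]]
ft_force: [0.8, -1.0, 0.6]
gripper_width: 0.0919
finger_force: 0.0
```

Call:
{"method": "apply_moves", "body": {"commands": [0, 0, 0, 0, 0, 0, 0, 0, 0, 0, 0, 0, 0, 0, 0, 0, 0, 0, 0, 0, 0, 0, 0, 0]}}

```text
time_s: 1.1
eef_pos: [0.4883, -0.3356, 0.2267]
tool_rot: [[1.0, -0.002, -0.001], [-0.002, -1.0, -0.0], [-0.001, 0.0, -1.0]]
ft_force: [-0.3, -0.5, -0.0]
gripper_width: 0.0919
finger_force: 0.0
```

Run:
```python
from h import *
p,d,c=snap('wrist'); s=telemetry.get_state(); print(s['time_s'],s['eef_pos'],s['tool_rot'],s['q'])
np.savez('w1.npz',p=p,d=d,R=c[1],t=c[2]); cv2.imwrite('pics/w1.png',p[:,:,::-1])
print(proj([.522,-.311,.09],c))
```

```text
1.15 [ 0.48832794 -0.33577029  0.22673447] [[ 9.99995673e-01 -2.70521899e-03 -1.15584822e-03]
 [-2.70549501e-03 -9.99996312e-01 -2.37303487e-04]
 [-1.15520200e-03  2.40429602e-04 -9.99999304e-01]] [ 0.57832038  0.33057882 -0.04163612  1.69721921  0.01593512  1.11498123
 -1.04159256]
(np.float64(294.4774554913204), np.float64(149.8590112902632))
```

View pics/w1.png

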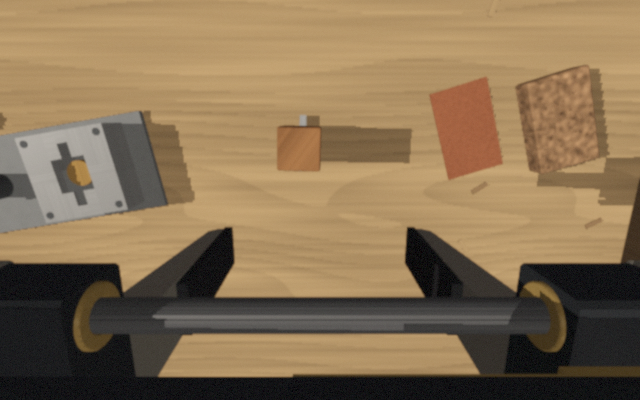

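The wrist image shows the block's top at about (298,148), with a grey lug behind it at (304,120), so the lugs lie roughly along world x. The socket cross is at (75,172).

```bash
cat >> h.py <<'E'
def toprect(p,d,c,box,z,tol=.005):
    P=cloud(d,c); M=(abs(P[...,2]-z)<tol)&(P[...,0]>box[0])&(P[...,0]<box[1])&(P[...,1]>box[2])&(P[...,1]<box[3])&(d>0)
    k,l,s,ce=cv2.connectedComponentsWithStats(M.astype(np.uint8)); i=1+np.argmax(s[1:,4]); m=l==i
    v,u=np.nonzero(m); zm=np.median(P[m][:,2])
    W=np.array([ray(a,b,z,c)[:2] for a,b in zip(u,v)])
    r=cv2.minAreaRect((W*1000).astype(np.float32)); return r,zm,m,len(u)
def mv(pos,yaw):
    """shift/turn in tool axes to reach pos, tool x at yaw, z down"""
    from scipy.spatial.transform import Rotation as Ro
    s=telemetry.get_state(); R=np.array(s['tool_rot']); cy,sy=np.cos(yaw),np.sin(yaw)
    G=np.array([[cy,sy,0],[sy,-cy,0],[0,0,-1]])
    print('mv',((R.T@(np.array(pos)-s['eef_pos']))*1000).round(1),np.degrees(Ro.from_matrix(R.T@G).as_rotvec()).round(2))
E
python3 - <<'E'
from h import *
z=np.load('w1.npz');p,d=z['p'],z['d'];c=(imaging.camera_model('wrist'),z['R'],z['t'])
r=toprect(p,d,c,(.45,.6,-.4,-.25),.09); print('wrist',r[0],r[1],r[3])
# colour-based
hs=cv2.cvtColor(p,cv2.COLOR_RGB2HSV); print(hs[150,300],p[150,300],p[120,304])
# lug
P=cloud(d,c); print('lug',P[116:126:3,304].round(4))
g=(hs[...,1]<60)&(np.abs(np.arange(640)-304)<25)[None]&(np.abs(np.arange(400)-118)<12)[:,None]
v,u=np.nonzero(g);print(u.min(),u.max(),v.min(),v.max(),'lug center',np.mean([ray(a,b,.012,c) for a,b in zip(u,v)],0))
for n in ['top','side']:
    zz=np.load(n+'0.npz'); cc=cam(n)
    r=toprect(zz['p'],zz['d'],cc,(.45,.6,-.4,-.25),.09,.006); print(n,r[0],r[1],r[3])
mv([.44,-.0,.23],.17)
E
```

```text
wrist ((522.6085205078125, -315.29876708984375), (43.568878173828125, 43.92224884033203), 88.25506591796875) 0.09057433262814749 1936
[ 14 146 171] [171 120  73] [166 162 155]
lug [[ 0.5551 -0.3176  0.0125]
 [ 0.5516 -0.3175  0.0121]
 [ 0.5481 -0.3175  0.013 ]
 [ 0.5446 -0.3175  0.0132]]
299 306 115 125 lug center [ 0.55032496 -0.31617952  0.012     ]
top ((524.7877197265625, -311.2348937988281), (42.44407272338867, 43.89527130126953), 87.53585052490234) 0.08959284500100444 319
side ((519.5180053710938, -305.2490539550781), (48.437217712402344, 44.80520248413086), 87.4347152709961) 0.08757101808166184 114
mv [ -49.2 -335.6   -3.3] [ 0.01  0.07 -9.9 ]
```

Call:
{"method": "apply_moves", "body": {"commands": [-50, -336, -5, 0, 0, -9.9, -50, -336, -5, 0, 0, -9.9, -50, -336, -5, 0, 0, -9.9, -50, -336, -5, 0, 0, -9.9, -50, -336, -5, 0, 0, -9.9, -50, -336, -5, 0, 0, -9.9, -50, -336, -5, 0, 0, -9.9, -50, -336, -5, 0, 0, -9.9]}}

```text
time_s: 1.82
eef_pos: [0.4398, -0.0042, 0.2322]
tool_rot: [[0.986, 0.169, 0.0], [0.169, -0.986, -0.0], [0.0, 0.001, -1.0]]
ft_force: [0.6, 0.7, 0.0]
gripper_width: 0.0922
finger_force: 0.0
```

Call:
{"method": "apply_moves", "body": {"commands": [0, 0, 0, 0, 0, 0, 0, 0, 0, 0, 0, 0, 0, 0, 0, 0, 0, 0, 0, 0, 0, 0, 0, 0]}}

```text
time_s: 2.15
eef_pos: [0.4408, -0.0066, 0.2319]
tool_rot: [[0.986, 0.169, -0.0], [0.169, -0.986, -0.0], [-0.0, 0.0, -1.0]]
ft_force: [-0.1, -0.6, 0.2]
gripper_width: 0.0921
finger_force: 0.0
```

Run:
```python
from h import *
p,d,c=snap('wrist'); s=telemetry.get_state(); print(s['time_s'],s['eef_pos'],s['q'])
np.savez('w2.npz',p=p,d=d,R=c[1],t=c[2]); cv2.imwrite('pics/w2.png',p[:,:,::-1])
r=toprect(p,d,c,(.4,.6,-.13,.03),.048,.006); print('sock',r[0],r[1],r[3])
P=cloud(d,c)
for zl in (.035,.05):
    m=(abs(P[...,2]-zl)<.005)&(abs(P[...,0]-.473)<.03)&(abs(P[...,1]-.07)<.03); print(zl,m.sum(),P[m].mean(0),P[m].min(0),P[m].max(0))
r=toprect(p,d,c,(.36,.6,-.16,.16),.008,.006); print('base',r[0],r[1],r[3])
zz=np.load('top0.npz'); cc=cam('top')
r=toprect(zz['p'],zz['d'],cc,(.4,.6,-.13,.03),.048,.007); print('top sock',r[0],r[1])
r=toprect(zz['p'],zz['d'],cc,(.36,.6,-.16,.16),.008,.005); print('top base',r[0],r[1])
```

```text
2.2 [ 0.44072254 -0.00650298  0.23187425] [ 0.23536428  0.07134841 -0.30862434  2.01146329  0.02499366  1.0627378
 -1.48623669]
sock ((490.5751953125, -54.053070068359375), (100.20378112792969, 100.23155212402344), 9.45767879486084) 0.048666443143943194 6498
0.035 477 [0.47066202 0.06860286 0.03564916] [0.45451177 0.05299994 0.03059864] [0.48581977 0.08508319 0.03834551]
0.05 123 [0.47038508 0.06898773 0.04904134] [0.46353068 0.06240169 0.04520779] [0.47673509 0.07577507 0.05153762]
base ((482.1610107421875, 0.24005126953125), (124.40524291992188, 262.74285888671875), 9.143293380737305) 0.008711432603998034 11773
top sock ((493.6102294921875, -51.99197006225586), (99.84272003173828, 100.11140441894531), 9.372944831848145) 0.04762380023193692
top base ((485.84686279296875, 1.0009918212890625), (125.93557739257812, 262.13116455078125), 9.538905143737793) 0.00763502639497278
```

View pics/w2.png

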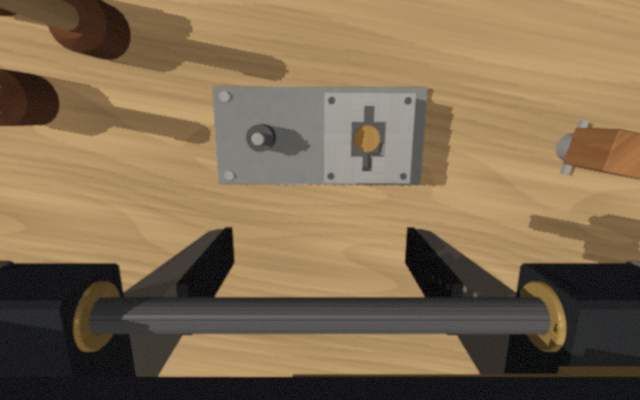

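Here the socket cross is at (368,138), the pin at (262,137) and the blank, with its lugs, at (585,145). The stand's yaw is about 0.164 rad. Next I'll go for the mallet.

Run:
```python
from h import *
mv([.560,.271,.23],.164)
```

```text
mv [ 164.3 -253.4    1.8] [0.01 0.03 0.3 ]
```

Call:
{"method": "apply_moves", "body": {"commands": [164, -253, 0, 0, 0, 0, 164, -253, 0, 0, 0, 0, 164, -253, 0, 0, 0, 0, 164, -253, 0, 0, 0, 0, 164, -253, 0, 0, 0, 0, 164, -253, 0, 0, 0, 0, 164, -253, 0, 0, 0, 0, 164, -253, 0, 0, 0, 0], "grip": 70}}

```text
time_s: 2.87
eef_pos: [0.5596, 0.2784, 0.2309]
tool_rot: [[0.984, 0.176, -0.001], [0.176, -0.984, 0.004], [-0.0, -0.004, -1.0]]
ft_force: [-1.4, 0.3, 0.3]
gripper_width: 0.0702
finger_force: 0.0
```

Call:
{"method": "apply_moves", "body": {"commands": [0, 0, 0, 0, 0, 0, 0, 0, 0, 0, 0, 0, 0, 0, 0, 0, 0, 0, 0, 0, 0, 0, 0, 0]}}

```text
time_s: 3.2
eef_pos: [0.559, 0.2703, 0.2322]
tool_rot: [[0.986, 0.169, 0.0], [0.169, -0.986, -0.001], [0.0, 0.001, -1.0]]
ft_force: [0.2, 0.1, 0.5]
gripper_width: 0.07
finger_force: 0.0
```

Run:
```python
from h import *
p,d,c=snap('wrist'); s=telemetry.get_state(); print(s['time_s'],s['eef_pos'],s['q'])
np.savez('w3.npz',p=p,d=d,R=c[1],t=c[2])
P=cloud(d,c)
m=(P[...,2]>.15)&(P[...,2]<.17)&(abs(P[...,0]-.56)<.04)&(abs(P[...,1]-.271)<.04)&(d>0)
print(m.sum(),P[m].mean(0),P[m].min(0),P[m].max(0))
mv([.56,.271,.096],.164)
```

```text
3.25 [0.5589228  0.27065233 0.23237296] [-0.1800561   0.41647788 -0.43639933  1.59993616  0.18831638  1.1670142
 -2.05852994]
741 [0.56014133 0.27033435 0.15993635] [0.54649255 0.25769135 0.15000566] [0.57177801 0.28272888 0.16250633]
mv [  1.1  -0.3 136.4] [ 0.07 -0.02  0.36]
```

Call:
{"method": "apply_moves", "body": {"commands": [1, 0, 136, 0, 0, 0, 1, 0, 136, 0, 0, 0, 1, 0, 136, 0, 0, 0, 1, 0, 136, 0, 0, 0, 1, 0, 136, 0, 0, 0, 1, 0, 136, 0, 0, 0]}}

```text
time_s: 3.75
eef_pos: [0.5604, 0.2731, 0.0974]
tool_rot: [[0.985, 0.172, 0.001], [0.172, -0.985, 0.001], [0.001, -0.0, -1.0]]
ft_force: [-0.8, 0.3, 0.7]
gripper_width: 0.0699
finger_force: 0.0
```

Call:
{"method": "apply_moves", "body": {"commands": [0, 0, 0, 0, 0, 0, 0, 0, 0, 0, 0, 0, 0, 0, 0, 0, 0, 0, 0, 0, 0, 0, 0, 0, 0, 0, 0, 0, 0, 0, 0, 0, 0, 0, 0, 0, 0, 0, 0, 0, 0, 0, 0, 0, 0, 0, 0, 0], "grip": 15, "squeeze": 50}}

```text
time_s: 4.42
eef_pos: [0.5599, 0.2724, 0.0962]
tool_rot: [[0.985, 0.172, 0.0], [0.172, -0.985, -0.001], [0.0, 0.001, -1.0]]
ft_force: [0.1, -1.9, 1.5]
gripper_width: 0.025
finger_force: 50.0
```

Run:
```python
from h import *
s=telemetry.get_state(); print(s['time_s'],s['eef_pos'],s['gripper_width'],s['finger_force'],s['ft_force'])
mv([.4705,.069,.16],.164)
```

```text
4.4167 [0.55991972 0.27239156 0.09620689] 0.024955908399622802 49.95935797691345 [ 0.05977459 -1.94761654  1.51685068]
mv [-123.1  185.1  -63.6] [ 0.07 -0.01  0.51]
```

Call:
{"method": "apply_moves", "body": {"commands": [0, 0, -40, 0, 0, 0, 0, 0, -75, 0, 0, 0, -123, 185, -75, 0, 0, 0, -123, 185, -75, 0, 0, 0, -123, 185, -75, 0, 0, 0, -123, 185, -75, 0, 0, 0, -123, 185, -75, 0, 0, 0, -123, 185, -75, 0, 0, 0]}}

```text
time_s: 5.08
eef_pos: [0.4661, 0.0632, 0.1695]
tool_rot: [[0.986, 0.167, -0.006], [0.167, -0.986, -0.004], [-0.006, 0.003, -1.0]]
ft_force: [-0.7, -1.1, -4.8]
gripper_width: 0.0254
finger_force: 50.0
```

Call:
{"method": "apply_moves", "body": {"commands": [0, 0, 0, 0, 0, 0, 0, 0, 0, 0, 0, 0, 0, 0, 0, 0, 0, 0, 0, 0, 0, 0, 0, 0]}}

```text
time_s: 5.42
eef_pos: [0.4705, 0.0713, 0.1709]
tool_rot: [[0.985, 0.175, -0.0], [0.175, -0.985, 0.001], [-0.0, -0.001, -1.0]]
ft_force: [-0.5, 0.1, -4.8]
gripper_width: 0.0254
finger_force: 50.0
```

Run:
```python
from h import *
s=telemetry.get_state(); print(s['time_s'],s['eef_pos'],s['gripper_width'],s['finger_force'],s['ft_force'],s['ft_torque'])
p,d,c=snap('side'); a=cv2.resize(p[180:310,280:440],None,fx=4,fy=4,interpolation=cv2.INTER_CUBIC);cv2.imwrite('pics/s2.png',a[:,:,::-1])
mv([.4705,.069,.1472],.164)
```

```text
5.4167 [0.47045426 0.0713236  0.17086509] 0.025447073759868162 49.993327260017395 [-0.46252675  0.11615631 -4.75606983] [ 0.0804675   0.05664991 -0.08602172]
mv [-0.3  2.2 23.6] [-0.05  0.01  0.66]
```

View pics/s2.png

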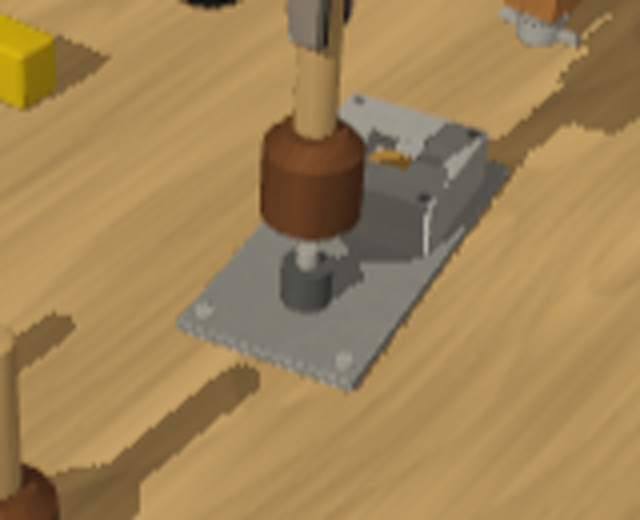

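The side crop shows the mallet head at (312,180) upright, directly over the pin at (308,250). Now I'll press it down.

Call:
{"method": "apply_moves", "body": {"commands": [0, 2, 15, 0, 0, 0, 0, 2, 22, 0, 0, 0, 0, 2, 26, 0, 0, 0, 0, 2, 29, 0, 0, 0, 0, 2, 32, 0, 0, 0, 0, 2, 35, 0, 0, 0, 0, 2, 38, 0, 0, 0, 0, 2, 39, 0, 0, 0]}}

```text
time_s: 6.13
eef_pos: [0.4709, 0.0684, 0.1328]
tool_rot: [[0.985, 0.173, 0.001], [0.173, -0.985, 0.0], [0.001, -0.0, -1.0]]
ft_force: [-2.3, 0.8, 6.2]
gripper_width: 0.0252
finger_force: 50.0
```

Call:
{"method": "apply_moves", "body": {"commands": [0, 0, 1, 0, 0, 0, 0, 0, 1, 0, 0, 0]}}

```text
time_s: 6.3
eef_pos: [0.4709, 0.0684, 0.1318]
tool_rot: [[0.985, 0.173, 0.001], [0.173, -0.985, 0.0], [0.001, -0.0, -1.0]]
ft_force: [-2.0, 0.3, 4.5]
gripper_width: 0.0255
finger_force: 50.0
```

Call:
{"method": "apply_moves", "body": {"commands": [0, 0, 1, 0, 0, 0, 0, 0, 2, 0, 0, 0, 0, 0, 2, 0, 0, 0]}}

```text
time_s: 6.55
eef_pos: [0.4716, 0.0685, 0.1311]
tool_rot: [[0.985, 0.173, 0.002], [0.173, -0.985, 0.0], [0.002, 0.0, -1.0]]
ft_force: [-5.4, -0.1, 14.6]
gripper_width: 0.0253
finger_force: 50.0
```

Run:
```python
from h import *
mv([.54,.22,.120],.164)
```

```text
mv [  93.4 -137.4   11.2] [ 0.01 -0.12  0.54]
```

Call:
{"method": "apply_moves", "body": {"commands": [0, 0, -40, 0, 0, 0, 0, 0, -40, 0, 0, 0, 93, -137, -40, 0, 0, 0, 93, -137, -40, 0, 0, 0, 93, -137, -40, 0, 0, 0, 93, -137, -40, 0, 0, 0, 93, -137, -20, 0, 0, 0, 93, -137, 5, 0, 0, 0]}}

```text
time_s: 7.22
eef_pos: [0.5403, 0.2233, 0.1246]
tool_rot: [[0.984, 0.177, 0.004], [0.177, -0.984, 0.004], [0.005, -0.003, -1.0]]
ft_force: [0.1, -1.1, -5.8]
gripper_width: 0.0254
finger_force: 50.0
```

Call:
{"method": "apply_moves", "body": {"commands": [0, 0, 0, 0, 0, 0, 0, 0, 0, 0, 0, 0, 0, 0, 0, 0, 0, 0, 0, 0, 0, 0, 0, 0]}}

```text
time_s: 7.55
eef_pos: [0.5398, 0.2188, 0.1255]
tool_rot: [[0.985, 0.171, 0.003], [0.171, -0.985, 0.001], [0.003, -0.0, -1.0]]
ft_force: [-0.4, 0.1, -5.0]
gripper_width: 0.0253
finger_force: 50.0
```

Call:
{"method": "apply_moves", "body": {"commands": [0, 0, 15, 0, 0, 0, 0, 0, 24, 0, 0, 0, 0, 0, 27, 0, 0, 0, 0, 0, 29, 0, 0, 0, 0, 0, 29, 0, 0, 0, 0, 0, 29, 0, 0, 0]}}

```text
time_s: 8.05
eef_pos: [0.5395, 0.2187, 0.0962]
tool_rot: [[0.985, 0.172, 0.002], [0.172, -0.985, 0.0], [0.002, 0.0, -1.0]]
ft_force: [-1.2, -1.7, 0.6]
gripper_width: 0.0249
finger_force: 50.0
```

On the bench; release and rise.

Call:
{"method": "apply_moves", "body": {"commands": [0, 0, 0, 0, 0, 0, 0, 0, 0, 0, 0, 0, 0, 0, 0, 0, 0, 0, 0, 0, 0, 0, 0, 0, 0, 0, 0, 0, 0, 0, 0, 0, 0, 0, 0, 0], "grip": 75}}

```text
time_s: 8.55
eef_pos: [0.5387, 0.2189, 0.0951]
tool_rot: [[0.985, 0.172, 0.0], [0.172, -0.985, 0.0], [0.0, -0.0, -1.0]]
ft_force: [0.4, 0.1, 0.0]
gripper_width: 0.0631
finger_force: 0.0
```

Call:
{"method": "apply_moves", "body": {"commands": [0, 0, -40, 0, 0, 0, 0, 0, -80, 0, 0, 0, 0, 0, -120, 0, 0, 0, 0, 0, -130, 0, 0, 0, 0, 0, -130, 0, 0, 0]}}

```text
time_s: 8.97
eef_pos: [0.5407, 0.22, 0.2291]
tool_rot: [[0.985, 0.172, 0.007], [0.172, -0.985, 0.003], [0.007, -0.001, -1.0]]
ft_force: [0.0, -0.9, 0.3]
gripper_width: 0.0747
finger_force: 0.0
```

Run:
```python
from h import *
s=telemetry.get_state(); print(s['time_s'],s['eef_pos'],s['q'])
p,d,c=snap('side'); P=cloud(d,c); cv2.imwrite('pics/s3.png',p[150:330,180:480][:,:,::-1].repeat(2,0).repeat(2,1))
m=(abs(P[...,0]-.54)<.05)&(abs(P[...,1]-.22)<.05)&(d>0)
for a,b in((.1,.12),(.145,.165)):
    q=P[m&(P[...,2]>a)&(P[...,2]<b)]; print(len(q),q.mean(0),q[:,2].max())
q=P[(abs(P[...,0]-.471)<.012)&(abs(P[...,1]-.071)<.012)&(P[...,2]>.015)&(d>0)]; print('pin',np.sort(q[:,2])[-10:])
mv([.5235,-.24,.23],-.035+np.pi/2)
```

```text
8.9667 [0.54074533 0.21998264 0.22906278] [-0.08207979  0.35072378 -0.45811425  1.70094742  0.17095398  1.12181557
 -1.98711207]
81 [0.53214953 0.22691471 0.11026693] 0.11987485701305726
106 [0.53561817 0.22334107 0.15472896] 0.16162615031063418
pin [0.03511172 0.03531243 0.03535787 0.03556352 0.03576154 0.03579672
 0.03621335 0.03652093 0.03666885 0.03720427]
mv [-94.6 449.5  -4.1] [  0.11  -0.15 -78.08]
```

View pics/s3.png

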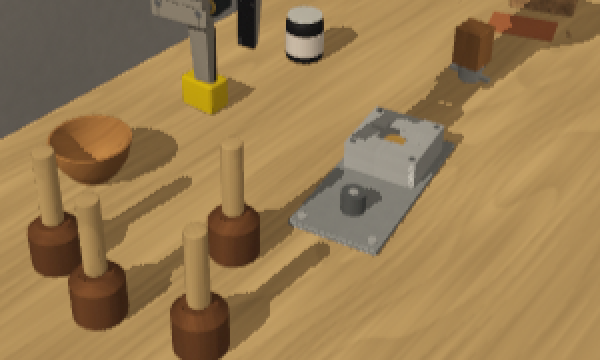

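The side crop shows the pin flush in its collar at (352,195) and the mallet standing at (233,210). Next I'll approach the blank with the tool turned to yaw 1.535.

Call:
{"method": "apply_moves", "body": {"commands": [-115, 558, 0, 0, 0, -78, -115, 558, 0, 0, 0, -78, -115, 558, 0, 0, 0, -78, -115, 558, 0, 0, 0, -78, -115, 558, 0, 0, 0, -78, -115, 558, 0, 0, 0, -78, -115, 558, 0, 0, 0, -78, -115, 558, 0, 0, 0, -78]}}

```text
time_s: 9.68
eef_pos: [0.5285, -0.0863, 0.2227]
tool_rot: [[0.463, 0.886, -0.004], [0.886, -0.463, 0.001], [-0.001, -0.004, -1.0]]
ft_force: [0.3, -1.1, -0.2]
gripper_width: 0.0749
finger_force: 0.0
```

Run:
```python
from h import *
s=telemetry.get_state(); print(s['time_s'],s['eef_pos'],s['q'])
mv([.5235,-.35,.23],-.035+np.pi/2)
```

```text
9.6833 [ 0.52845472 -0.08625491  0.22273719] [ 0.50509697  0.28007105 -0.48394129  1.80970109  0.14479973  1.09080116
 -0.51223964]
mv [-236.   117.8   -7.4] [-2.30e-01  1.00e-02 -2.56e+01]
```

Call:
{"method": "apply_moves", "body": {"commands": [-236, 118, -5, 0, 0, -25.6, -236, 118, -5, 0, 0, -25.6, -236, 118, -5, 0, 0, -25.6, -236, 118, -5, 0, 0, -25.6, -236, 118, -5, 0, 0, -25.6, -236, 118, -5, 0, 0, -25.6, -236, 118, -5, 0, 0, -25.6, -236, 118, -5, 0, 0, -25.6]}}

```text
time_s: 10.35
eef_pos: [0.5204, -0.3549, 0.2263]
tool_rot: [[0.05, 0.999, -0.005], [0.999, -0.05, 0.0], [0.0, -0.005, -1.0]]
ft_force: [-0.0, 0.4, 0.2]
gripper_width: 0.0753
finger_force: 0.0
```

Call:
{"method": "apply_moves", "body": {"commands": [0, 0, 0, 0, 0, 0, 0, 0, 0, 0, 0, 0, 0, 0, 0, 0, 0, 0, 0, 0, 0, 0, 0, 0]}}

```text
time_s: 10.68
eef_pos: [0.5244, -0.3463, 0.2298]
tool_rot: [[0.038, 0.999, -0.0], [0.999, -0.038, 0.001], [0.001, -0.0, -1.0]]
ft_force: [-0.3, -0.3, 0.3]
gripper_width: 0.0751
finger_force: 0.0
```

Run:
```python
from h import *
p,d,c=snap('wrist'); s=telemetry.get_state(); print(s['time_s'],s['eef_pos'],s['tool_rot'],s['q'])
np.savez('w4.npz',p=p,d=d,R=c[1],t=c[2]); cv2.imwrite('pics/w4.png',p[:,:,::-1])
r=toprect(p,d,c,(.45,.6,-.4,-.25),.09); print('wrist',r[0],r[1],r[3])
r=toprect(p,d,c,(.4,.6,-.13,.03),.048,.006); print('sock',r[0],r[1],r[3])
mv([.5235,-.314,.05],-.035+np.pi/2)
```

```text
10.7333 [ 0.52440291 -0.34668306  0.23009195] [[ 3.82526454e-02  9.99268094e-01 -1.09370128e-04]
 [ 9.99268073e-01 -3.82526188e-02  2.35387294e-04]
 [ 2.31031318e-04 -1.18294264e-04 -9.99999966e-01]] [ 0.84857026  0.43132901 -0.43084608  1.58327879  0.19068771  1.16907058
  0.33939715]
wrist ((522.8671875, -314.8453674316406), (43.377708435058594, 43.14306640625), 88.59626770019531) 0.09055284919681486 1855Traceback (most recent call last):
  File "<stdin>", line 5, in <module>
  File "h.py", line 22, in toprect
    k,l,s,ce=cv2.connectedComponentsWithStats(M.astype(np.uint8)); i=1+np.argmax(s[1:,4]); m=l==i
                                                                       ~~~~~~~~~^^^^^^^^^
    return _wrapfunc(a, 'argmax', axis=axis, out=out, **kwds)
    return bound(*args, **kwds)
ValueError: attempt to get argmax of an empty sequence
```

Call:
{"method": "apply_moves", "body": {"commands": [31.6, -2.8, 20, 0, 0, -0.6, 31.6, -2.8, 60, 0, 0, -0.6, 31.6, -2.8, 100, 0, 0, -0.6, 31.6, -2.8, 140, 0, 0, -0.6, 31.6, -2.8, 170, 0, 0, -0.6, 31.6, -2.8, 180, 0, 0, -0.6, 31.6, -2.8, 180, 0, 0, -0.6, 31.6, -2.8, 180, 0, 0, -0.6]}}

```text
time_s: 11.4
eef_pos: [0.5235, -0.3164, 0.0512]
tool_rot: [[0.03, 1.0, 0.001], [1.0, -0.03, -0.0], [-0.0, 0.001, -1.0]]
ft_force: [0.5, 0.6, -0.2]
gripper_width: 0.0748
finger_force: 0.0
```

Call:
{"method": "apply_moves", "body": {"commands": [0, 0, 0, 0, 0, 0, 0, 0, 0, 0, 0, 0, 0, 0, 0, 0, 0, 0, 0, 0, 0, 0, 0, 0, 0, 0, 0, 0, 0, 0, 0, 0, 0, 0, 0, 0, 0, 0, 0, 0, 0, 0], "grip": 35, "squeeze": 30}}

```text
time_s: 11.98
eef_pos: [0.5231, -0.317, 0.0509]
tool_rot: [[0.03, 1.0, 0.001], [1.0, -0.03, -0.001], [-0.001, 0.001, -1.0]]
ft_force: [-0.6, 0.3, 5.2]
gripper_width: 0.0432
finger_force: 30.0
```

Run:
```python
from h import *
s=telemetry.get_state(); print(s['time_s'],s['eef_pos'],s['tool_rot'],s['gripper_width'],s['finger_force'])
```

```text
11.9833 [ 0.52305321 -0.31704774  0.05094612] [[ 3.03334270e-02  9.99539132e-01  1.18576432e-03]
 [ 9.99539476e-01 -3.03323887e-02 -8.84050170e-04]
 [-8.47675675e-04  1.21203452e-03 -9.99998906e-01]] 0.043158057212424585 30.001138150691986
```

Call:
{"method": "apply_moves", "body": {"commands": [0, 0, -35, 0, 0, 0, 0, 0, -75, 0, 0, 0, 0, 0, -90, 0, 0, 0, 0, 0, -90, 0, 0, 0], "squeeze": 50}}

```text
time_s: 12.32
eef_pos: [0.5248, -0.3177, 0.1439]
tool_rot: [[0.03, 1.0, 0.006], [1.0, -0.03, -0.004], [-0.003, 0.006, -1.0]]
ft_force: [1.0, -0.4, -2.8]
gripper_width: 0.043
finger_force: 50.0
```

Run:
```python
from h import *
s=telemetry.get_state(); print(s['time_s'],s['eef_pos'],s['tool_rot'])
p,d,c=snap('wrist'); 
r=toprect(p,d,c,(.45,.6,-.4,-.25),s['eef_pos'][2]+.039,.006); print('wrist',r[0],r[1],r[3])
mv([.4909,-.0561,.14],1.735)
```

```text
12.3167 [ 0.52475792 -0.31772439  0.14393013] [[ 0.03040738  0.99952062  0.00582407]
 [ 0.99953173 -0.03038673 -0.0036022 ]
 [-0.0034235   0.00593087 -0.99997655]]
wrist ((523.5191650390625, -314.5527648925781), (44.553836822509766, 70.02743530273438), 88.08049011230469) 0.1835266982945648 7200
mv [259.9 -40.    0.6] [  0.1    0.09 -11.16]
```

Call:
{"method": "apply_moves", "body": {"commands": [260, -40, 2, 0, 0, -11.2, 260, -40, 2, 0, 0, -11.2, 260, -40, 2, 0, 0, -11.2, 260, -40, 2, 0, 0, -11.2, 260, -40, 2, 0, 0, -11.2, 260, -40, 2, 0, 0, -11.2, 260, -40, 2, 0, 0, -11.2, 260, -40, 2, 0, 0, -11.2]}}

```text
time_s: 13.03
eef_pos: [0.4878, -0.0506, 0.136]
tool_rot: [[-0.172, 0.985, -0.004], [0.985, 0.172, 0.002], [0.003, -0.004, -1.0]]
ft_force: [-0.8, 0.5, -2.8]
gripper_width: 0.0435
finger_force: 50.0
```

Call:
{"method": "apply_moves", "body": {"commands": [0, 0, 0, 0, 0, 0, 0, 0, 0, 0, 0, 0, 0, 0, 0, 0, 0, 0, 0, 0, 0, 0, 0, 0, 0, 0, 0, 0, 0, 0]}}

```text
time_s: 13.45
eef_pos: [0.4902, -0.0567, 0.1377]
tool_rot: [[-0.162, 0.987, -0.001], [0.987, 0.162, 0.0], [0.0, -0.001, -1.0]]
ft_force: [-0.4, 0.3, -2.8]
gripper_width: 0.0428
finger_force: 50.0
```

Run:
```python
from h import *
p,d,c=snap('wrist'); s=telemetry.get_state(); print(s['time_s'],s['eef_pos'],s['q'],s['tool_rot'])
a=p[100:330,180:460]; cv2.imwrite('pics/w5.png',cv2.resize(a,None,fx=2.5,fy=2.5)[:,:,::-1])
np.savez('w5.npz',p=p,d=d,R=c[1],t=c[2])
P=cloud(d,c)
z0=s['eef_pos'][2]+.039
m=(abs(P[...,2]-z0)<.004)&(d>0)
q=P[m&(abs(P[...,0]-.4906)<.04)&(abs(P[...,1]+.054)<.05)]; print(len(q),q.min(0),q.max(0),np.median(q[:,2]))
mv([.4909,-.0561,.105],1.735)
```

```text
13.5 [ 0.49027474 -0.05641584  0.13784862] [ 0.54128385  0.32568882 -0.58114447  1.98933154  0.22783488  0.8903808
  0.0032609 ] [[-1.62804049e-01  9.86658343e-01 -3.93695626e-04]
 [ 9.86658412e-01  1.62804092e-01  7.75256384e-05]
 [ 1.40586577e-04 -3.75821614e-04 -9.99999919e-01]]
7001 [ 0.45485997 -0.07905703  0.17285384] [ 0.52100739 -0.02958732  0.18084445] 0.17740188469940218
mv [ 0.2  0.7 32.8] [-0.02 -0.01 -0.04]
```

View pics/w5.png

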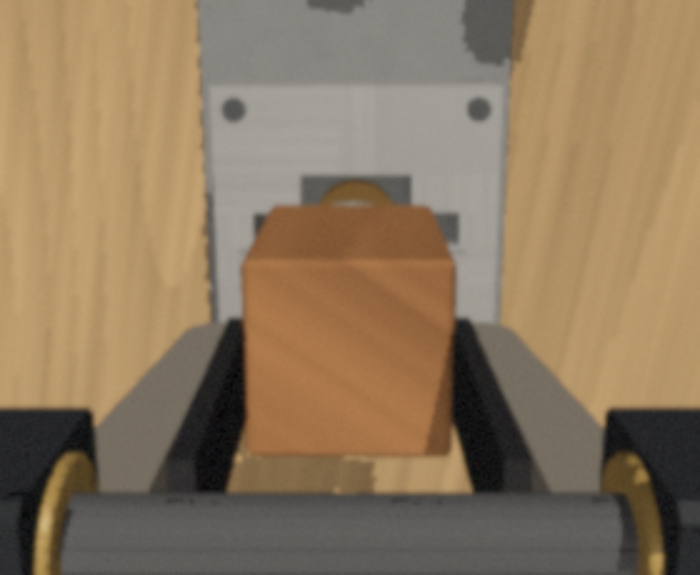

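The crop shows the block's top face spanning columns 246–453 and rows 262–453, above the socket. The slot ends are at (255,228) and (458,228). I'll compute both centres.

Run:
```python
from h import *
z=np.load('w5.npz');p,d=z['p'],z['d'];c=(imaging.camera_model('wrist'),z['R'],z['t'])
P=cloud(d,c); hs=cv2.cvtColor(p,cv2.COLOR_RGB2HSV)
M=(hs[...,1]>120)&(abs(P[...,2]-.177)<.005)
k,l,s,ce=cv2.connectedComponentsWithStats(M.astype(np.uint8)); i=1+np.argmax(s[1:,4]); v,u=np.nonzero(l==i)
W=np.array([ray(a,b,.177,c)[:2]*1000 for a,b in zip(u,v)],np.float32)
print('block',cv2.minAreaRect(W),len(u))
f=lambda x,y,zz:ray(180+(x-.75)/2.5,100+(y-.75)/2.5,zz,c)
print('block px',f(349.5,357.5,.177))
a,b=f(255,214,.048),f(458,214,.048); print('slots',a,b,(a+b)/2,np.linalg.norm(a-b))
a,b=f(302,177,.048),f(411,177,.048); print('bore far edge',a,b,np.linalg.norm(a-b))
e=np.array([np.cos(1.735),np.sin(1.735),0]); print('centre from bore',(a+b)/2-.0195*e)
```

```text
block ((488.6903991699219, -53.59569549560547), (44.11494445800781, 44.40404510498047), 9.340267181396484) 6736
block px [ 0.48885378 -0.05356035  0.177     ]
slots [ 0.4550386  -0.05418323  0.048     ] [ 0.52587575 -0.04253594  0.048     ] [ 0.49045718 -0.04835959  0.048     ] 0.07178830749849208
bore far edge [ 0.46947592 -0.03844757  0.048     ] [ 0.50711742 -0.03226032  0.048     ] 0.038146622659723496
centre from bore [ 0.49148427 -0.05459165  0.048     ]
```

Call:
{"method": "apply_moves", "body": {"commands": [-0.6, 1.3, 15, 0, 0, 0, -0.6, 1.3, 28, 0, 0, 0, -0.6, 1.3, 36, 0, 0, 0, -0.6, 1.3, 38, 0, 0, 0, -0.6, 1.3, 40, 0, 0, 0, -0.6, 1.3, 41, 0, 0, 0, -0.6, 1.3, 43, 0, 0, 0, -0.6, 1.3, 43, 0, 0, 0]}}

```text
time_s: 14.17
eef_pos: [0.4919, -0.056, 0.0953]
tool_rot: [[-0.164, 0.986, 0.0], [0.986, 0.164, -0.0], [-0.0, 0.0, -1.0]]
ft_force: [-1.1, -0.2, -2.7]
gripper_width: 0.0433
finger_force: 50.0
```

Call:
{"method": "apply_moves", "body": {"commands": [0, 0, 1, 0, 0, 0, 0, 0, 2, 0, 0, 0, 0, 0, 3, 0, 0, 0, 0, 0, 4, 0, 0, 0, 0, 0, 5, 0, 0, 0, 0, 0, 6, 0, 0, 0, 0, 0, 7, 0, 0, 0, 0, 0, 7, 0, 0, 0]}}

```text
time_s: 14.83
eef_pos: [0.4916, -0.0559, 0.0879]
tool_rot: [[-0.164, 0.986, -0.0], [0.986, 0.164, 0.0], [0.0, -0.0, -1.0]]
ft_force: [-1.0, 0.3, -3.1]
gripper_width: 0.043
finger_force: 50.0
```

Call:
{"method": "apply_moves", "body": {"commands": [0, 0, 2, 0, 0, 0, 0, 0, 4, 0, 0, 0, 0, 0, 6, 0, 0, 0, 0, 0, 8, 0, 0, 0, 0, 0, 10, 0, 0, 0, 0, 0, 11.5, 0, 0, 0, 0, 0, 12.5, 0, 0, 0, 0, 0, 12.5, 0, 0, 0]}}

```text
time_s: 15.5
eef_pos: [0.4921, -0.056, 0.0758]
tool_rot: [[-0.164, 0.986, 0.001], [0.986, 0.164, -0.0], [-0.0, 0.0, -1.0]]
ft_force: [-1.1, -0.6, 6.9]
gripper_width: 0.0428
finger_force: 50.0
```

Call:
{"method": "apply_moves", "body": {"commands": [0, -0.3, 0, 0, 0, 6, 0.1, -0.6, 0, 0, 0, 12, 0.1, -0.8, 0, 0, 0, 18, 0.2, -1, 0, 0, 0, 24, 0.3, -1.2, 0, 0, 0, 30, 0.5, -1.5, 0, 0, 0, 36, 0.6, -1.7, 0, 0, 0, 42, 0.6, -1.7, 0, 0, 0, 42]}}

```text
time_s: 16.17
eef_pos: [0.4905, -0.0559, 0.0761]
tool_rot: [[0.542, 0.841, 0.001], [0.841, -0.542, -0.001], [-0.0, 0.001, -1.0]]
ft_force: [-0.9, -1.9, 5.9]
gripper_width: 0.043
finger_force: 50.0
```

Run:
```python
from h import *
s=telemetry.get_state(); print(s['q'],s['ft_force'],s['ft_torque'],s['tool_rot'])
```

```text
[ 0.35739015  0.38680964 -0.37161865  2.04702791  0.2054851   0.74137221
 -0.71372107] [-0.88263419 -1.89456584  5.92238303] [-0.17670301  0.40146693 -0.01361353] [[ 5.41603545e-01  8.40633428e-01  1.01986804e-03]
 [ 8.40634035e-01 -5.41602934e-01 -8.25452522e-04]
 [-1.41539460e-04  1.30440380e-03 -9.99999139e-01]]
```

Call:
{"method": "apply_moves", "body": {"commands": [0, -0.3, 0, 0, 0, 6, 0.1, -0.6, 0, 0, 0, 12, 0.1, -0.8, 0, 0, 0, 18, 0.2, -1, 0, 0, 0, 24, 0.3, -1.2, 0, 0, 0, 30, 0.5, -1.5, 0, 0, 0, 36, 0.6, -1.7, 0, 0, 0, 42, 0.8, -1.9, 0, 0, 0, 48]}}

```text
time_s: 16.83
eef_pos: [0.4892, -0.0537, 0.076]
tool_rot: [[0.987, 0.16, 0.001], [0.16, -0.987, 0.0], [0.001, 0.0, -1.0]]
ft_force: [-1.6, 0.9, 5.7]
gripper_width: 0.0432
finger_force: 50.0
```

Call:
{"method": "apply_moves", "body": {"commands": [0, 0, 0.5, 0, 0, 0, 0, 0, 1, 0, 0, 0, 0, 0, 1.5, 0, 0, 0, 0, 0, 1.5, 0, 0, 0]}}

```text
time_s: 17.17
eef_pos: [0.4895, -0.0537, 0.0749]
tool_rot: [[0.986, 0.165, 0.001], [0.165, -0.986, -0.0], [0.001, 0.0, -1.0]]
ft_force: [-2.4, 0.6, 9.4]
gripper_width: 0.0432
finger_force: 50.0
```

Run:
```python
from h import *
s=telemetry.get_state(); R=np.array(s['tool_rot']); print(s['eef_pos'],s['ft_force'],s['ft_torque'],np.degrees(np.arctan2(R[1,0],R[0,0])))
p,d,c=snap('wrist'); P=cloud(d,c); hs=cv2.cvtColor(p,cv2.COLOR_RGB2HSV)
z0=s['eef_pos'][2]+.039
M=(hs[...,1]>120)&(abs(P[...,2]-z0)<.005)
k,l,st,ce=cv2.connectedComponentsWithStats(M.astype(np.uint8)); i=1+np.argmax(st[1:,4]); m=l==i; v,u=np.nonzero(m)
print('block',cv2.minAreaRect(np.array([ray(a,b,z0,c)[:2]*1000 for a,b in zip(u,v)],np.float32)),np.median(P[m][:,2]))
p,d,c=snap('side'); a=cv2.resize(p[120:320,200:450],None,fx=3,fy=3,interpolation=cv2.INTER_CUBIC);cv2.imwrite('pics/s6.png',a[:,:,::-1])
```

```text
[ 0.48949859 -0.0537152   0.07491916] [-2.40663947  0.56664174  9.37801937] [0.24562955 0.60345827 0.04097628] 9.471925899027193
block ((491.5117492675781, -53.35651397705078), (44.47618103027344, 44.61598205566406), 9.453999519348145) 0.11468888618425228
```

View pics/s6.png

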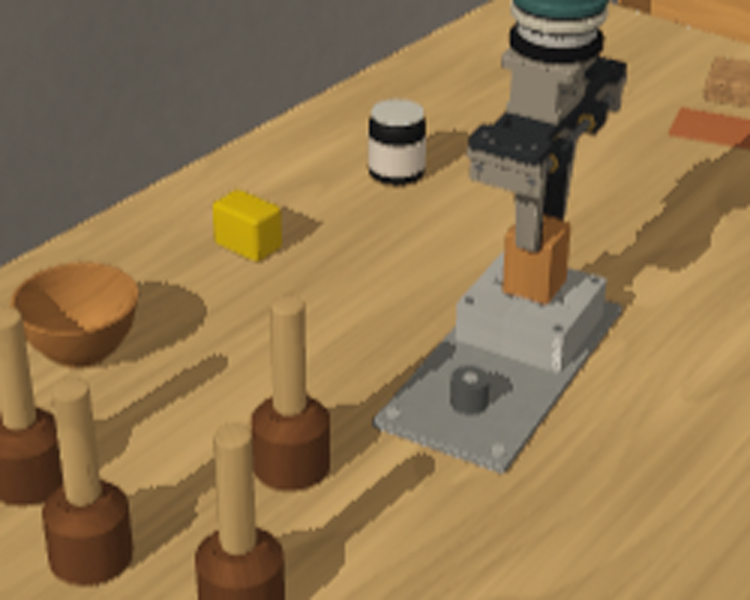

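The side crop shows the block at (537,262) seated on the socket and square to it, the pin flush at (470,390), and the mallet standing at (290,400). I'll press slightly firmer, then hand in.

Call:
{"method": "apply_moves", "body": {"commands": [0, 0, 0.5, 0, 0, 0, 0, 0, 1, 0, 0, 0, 0, 0, 1, 0, 0, 0, 0, 0, 1, 0, 0, 0, 0, 0, 1, 0, 0, 0]}}

```text
time_s: 17.68
eef_pos: [0.4898, -0.0538, 0.0747]
tool_rot: [[0.986, 0.165, 0.002], [0.165, -0.986, -0.0], [0.002, 0.001, -1.0]]
ft_force: [-3.5, 1.2, 16.6]
gripper_width: 0.0431
finger_force: 50.0
```

```bash
python3 -c "
from station import env
print(env.finish_job())"
```

```text
the job is handed in; nothing more can be done
None
```

The job is handed in, though it returned no verdict: by my last measurements the pin is flush, the mallet stands on its head, and the blank is turned a quarter turn, gripped and pressed home, at 17.7 s.

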